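# Square a converter module into the corner of the board vice and clamp it

### The arm

A 6-joint arm with a two-finger parallel gripper is mounted at the origin on the work surface. World frame = base frame: x ahead of the robot, y to its left, z up, the work surface at z = 0. Lengths are in m, angles in rad, forces in N, time in s.
With the tool pointing down it reaches from about 0.25 to 0.775 m from the base axis. Payload 4 kg.
Tool frame: the origin (TCP) lies between the finger pads; the fingertips stand 14 mm ahead of it and the grasp point (between the pads) lies 5 mm behind it; z points along the fingers, y is the line along which they close (so a half turn about z gives the same grasp; the last joint's range is limited). The gripper opens to 85 mm and grips with 20 to 120 N. Pads are 22 mm wide; open, the fingers measure 114 mm over their backs; the gripper's body (76 mm by 85 mm) begins 54 mm behind the grasp point. The pads swing forward as they close: fully open they stand 13 mm farther back than shut.
Start: joints at [1.057, 0.087, 1.371, -0, 1.684, -0.103], TCP at [0.22, 0.504, 0.245] pointing down, gripper open.
Joint ranges: [-3.1, 3.1], [-0.76, 2.03], [0.27, 2.55], [-1.08, 4.22], [0.17, 2.65], [-2.57, 2.57]. Speed limits (rad/s): [2.79, 2.79, 3.14, 3.14, 3.14, 3.14].

### API

Orientations are given as a unit quaternion [w, x, y, z].
In Python, from plant import env gives the robot as it stands.
- The arm moves only by the tool move_arm, never from a script. Its argument "targets" is a list of rows, each a list of 2 entries, a list of its own where there are three numbers: the shift along the tool's x, y, z in m, then the turn about the tool's z in rad. In form: [[[x, y, z], roll], ...]. A call has 1 to 10 rows; each row shifts and turns the commanded pose from where the row before left it, along the tool's axes as they then stand; what a row does not reach is not made up. A row lasts 1/8 s, in which the tool goes at most 62.5 mm and 10.7 degrees, less where a joint would pass 70% of its speed; a pose out of reach is approached as far as the arm can. A call with a gripper value outside its range is refused whole. "claw" is the finger opening in m, from 0 to 0.0854, set as the call begins (left out, the last holds). The fingers move at their own pace and stop on an object; the grip force is fixed at half the most. Time passes only in rows, so rows that do not move let the fingers close. It gives the time, the measured TCP pose, the force, the opening and the grip force at its end, in the units of the state.
- env.sense(): the state, without advancing time (a new reading comes with each control period).
- env.read_camera(name): name is "side" or "top"; returns a dict with "img" (400x640x3 uint8, red, green, blue), "fx", "fy", "cx", "cy" (pixels), "cam_to_world" (4x4, takes a point from camera to world coordinates). Camera axes: x right, y down, z forward; pixel columns grow to the right and rows downward; lengths in m; the calibration is good to about 2 mm. A picture is of the moment at which its call begins. There is no depth.
- env.hand_in(): hands the job in; it is judged then, once.
The state is a dict: "time_s": time; "qpos": joint angles; "qvel": joint speeds; "effort": joint torques, N m; "ee_pos": TCP position; "tool_rot": TCP orientation; "force": force on the tool from outside, world axes, zero at the start; "moment": the same for the moment, N m; "grip_width": finger opening in m; "finger_force": force on a finger pad.
Only numpy, scipy, OpenCV 4.12 (cv2) and the standard library are available. Lean on these libraries where they do the work, as an engineer would, in place of code of your own. Each camera call takes 0.05 s, during which the arm holds its last target. There are 200 camera calls.

### The job

Clamp the large converter module in the board vice: open the vice's moving jaw far enough, slide the module flat along the plate, without picking it up, into the fixed corner until it sits square and fully home, one long side against the fixed jaw and one end against the side stop, and only then push the moving jaw up snug against it and let go. Do not disturb the small module, the heat sink or the magnet that also lie on the plate.

Things in the scene. Friction and masses are not known exactly. Their poses are not given: they have to be found in the camera images.
- board_vice: fixed board vice: a flat grey steel plate 190 x 255 mm carrying a fixed corner of two low bars and a moving jaw. Origin: straight below the inner corner, on the plate's underside; the plate's top is 8 mm above it. In this frame (z up) the plate spans x -38 to 152, y -30 to 225 mm. Plate, bars, jaw and modules are smooth: they slide on each other with friction about 0.35
- vice_corner (a point): the inner corner, on the plate's top; same axes as board_vice. Fixed jaw: bar along y, face at x = 0, from y = -10 to 70 mm, 14 mm thick. Side stop: bar along x, face at y = 0, from x = 0 to 26 mm, 10 mm thick. Both stand 9 mm above the plate. Module home: its centre at x = 21, y = 29 mm from here, its y axis along this y, either way round
- moving_jaw (a joint): slide of the moving jaw along the vice's x axis, m: 0 = nearest the fixed jaw (30 mm between the faces), 0.055 = fully open (85 mm); 0.012 when snug on the 42 mm wide module. The jaw is a bar 16 mm thick in x, 12 mm high above the plate, from y = 0 to 70 mm in the vice's frame; it slides stiffly (2.5 N) and stays where it is left
- jaw_knob (a point): centre of the upright round steel knob on top of the moving jaw: 22 mm in diameter and 20 mm tall, from 14 to 34 mm above the plate (this point is 24 mm above the plate), by which the jaw is slid; it lies 8 mm behind the jaw's clamping face, at y = 35 mm in the vice's frame
- module: the large converter module, loose, about 50 g: a board 42 (its x) by 58 (its y) mm, 4 mm thick, aluminium below, green on top, with a flat-topped metal shield can 28 (x) by 52 (y) mm in the middle that rises to 8 mm above the underside; fingertips pressed lightly (5 N) on the can drag it along. Origin: centre of the underside. The same either way round. It starts flat on the plate
- small_module: a smaller module of the same make, loose on the plate, to be left alone: 26 (its x) by 36 (its y) mm, 8 mm high. Origin: centre of the underside
- heat_sink: dark finned heat sink, loose on the plate, to be left alone: 30 x 30 mm, 18 mm high. Origin: centre of the underside
- magnet: steel magnet puck, loose on the plate, to be left alone: 22 mm in diameter, 14 mm high. Origin: centre of the underside
There are look-alikes about, which are no part of the job. What is shaped like the module but brown or yellow is not meant.

How it is judged:
On the way:
1. the module lies square in the fixed corner, flat and home against the fixed jaw and the side stop, with the moving jaw still clear of it (x of module in the frame of board_vice between 0.019 and 0.023 m and y of module in the frame of board_vice between 0.027 and 0.031 m and angle between the y axis of module and the y axis of board_vice, either way round below 0.05 rad and value of joint moving_jaw above 0.015 m), for 0.2 s.
At the end, for the whole second after the job is handed in: The module lies flat and at rest in the fixed corner, its centre within 2 mm of home in both directions and square to the fixed jaw within 0.04 rad, and the moving jaw stands within 1.5 mm of its free long side (x of module in the frame of board_vice between 0.019 and 0.023 m and y of module in the frame of board_vice between 0.027 and 0.031 m and z of module in the frame of board_vice below 0.0095 m and angle between the y axis of module and the y axis of board_vice, either way round below 0.04 rad and angle between module's own z axis and vertical below 0.04 rad and value of joint moving_jaw below 0.0135 m and linear speed of module below 0.01 m/s); the robot touches nothing.
It fails at once if the module is lifted or tipped more than 5 mm off the plate (z of module in the frame of board_vice above 0.013 m or angle between module's own z axis and vertical above 0.2 rad).
It fails at once if the small module, the heat sink or the magnet is moved more than 10 mm (distance of any of small_module, heat_sink, magnet from where it was at the start of the episode above 0.01 m).
It also fails if it takes over 67 s, if anything falls off the work surface, if the arm or the gripper's body presses on something with over 40 N, if the wrist force passes 120 N, or if a joint passes its speed limit or range.

## Working session

There is one attempt and no reset: what is moved stays moved. The work goes in short steps, Python scripts to look and compute and a tool call to move; the robot and the scene stay as the last step left them, time stands still between calls to the robot, and variables do not carry over. Pictures are saved under pics/ and viewed, at most 10 in all, crops included, and the job is handed in when it is done.

Besides the shell and the picture viewer there is one more tool, called after "Emit:" as name(argument=value, ...), one argument or row to a line, values as JSON. move_arm: Moves the arm, as the interface text tells. Its arguments: {"type":"object","properties":{"targets":{"type":"array","items":{"type":"array"}},"claw":{"type":"number"}},"required":["targets"]}

```bash
mkdir -p pics; python3 - <<'E'
from plant import env
import cv2,numpy as np
for n in("top","side"):
    c=env.read_camera(n); cv2.imwrite(f"pics/{n}0.png",c["img"][:,:,::-1]); np.savez(f"{n}.npz",**c)
    print(n,c["fx"],c["fy"],c["cx"],c["cy"],np.round(c["cam_to_world"],4).tolist())
print(env.sense())
E
```

```text
top 511.6420266538744 511.6420266538744 317.51443491839035 195.86001764827563 [[0.0266, -0.999, 0.0367, 0.5534], [-0.9996, -0.0262, 0.0127, 0.0337], [-0.0118, -0.037, -0.9992, 0.9655], [0.0, 0.0, 0.0, 1.0]]
side 484.96594345683917 484.96594345683917 321.017709217854 198.83403798769967 [[-0.9887, -0.0926, 0.1181, 0.5245], [-0.1494, 0.5311, -0.834, 0.5876], [0.0145, -0.8422, -0.539, 0.4278], [0.0, 0.0, 0.0, 1.0]]
{'time_s': 0.1, 'qpos': array([ 1.05688063e+00,  8.79166985e-02,  1.37212776e+00,  3.64487531e-05,
        1.68362033e+00, -1.03145905e-01]), 'qvel': array([-0.00079327, -0.00179803, -0.0032534 , -0.00036793, -0.00010125,
        0.00022771]), 'effort': array([ 2.22336988e-03, -3.53011107e+01, -3.14218712e+01, -1.39370436e-04,
        7.94499821e-03, -5.21513959e-05]), 'ee_pos': array([0.21942839, 0.50386462, 0.2442242 ]), 'tool_rot': array([-3.31865758e-04,  2.03941882e-01,  9.78982449e-01, -9.81642364e-04]), 'force': array([-0.04213233, -0.30444868, -0.40240612]), 'moment': array([ 0.02550402, -0.03005428, -0.01877798]), 'finger_force': 0.0, 'grip_width': 0.0855723679709152}
```

View pics/top0.png

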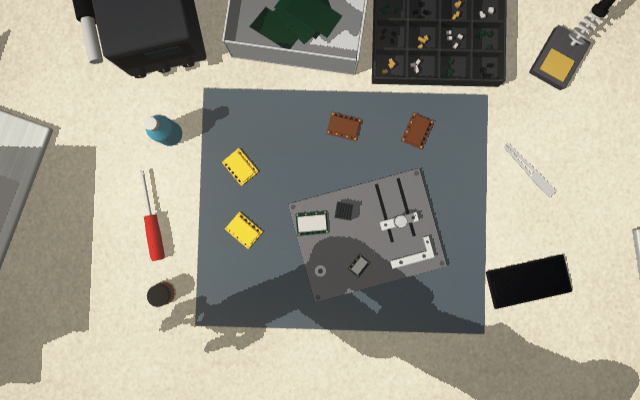

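View pics/side0.png

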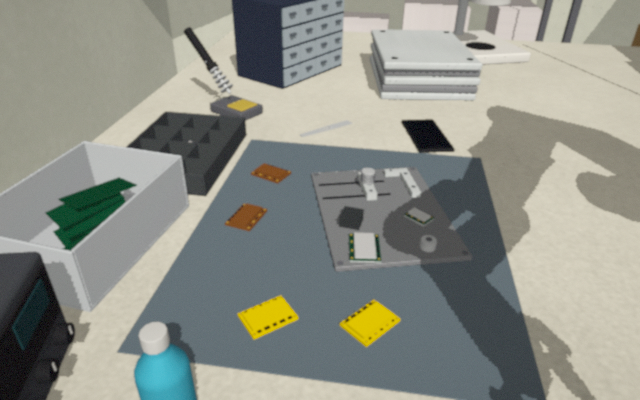

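Top view: the module is at about (312,222), the heat sink at (346,210), the small module at (359,265), the magnet at (320,271), the knob at (400,222), and the fixed corner near (432,257). The side view agrees. I'll zoom in for precise corners.

```bash
python3 - <<'E'
import cv2,numpy as np
t=np.load("top.npz")["img"][160:310,280:460,::-1]
cv2.imwrite("pics/topc.png",cv2.resize(t,None,fx=4,fy=4,interpolation=cv2.INTER_CUBIC)[:600])
t=np.load("side.npz")["img"][155:275,305:475,::-1]
cv2.imwrite("pics/sidec.png",cv2.resize(t,None,fx=4,fy=4,interpolation=cv2.INTER_CUBIC))
E
```

```text
(no output)
```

View pics/topc.png

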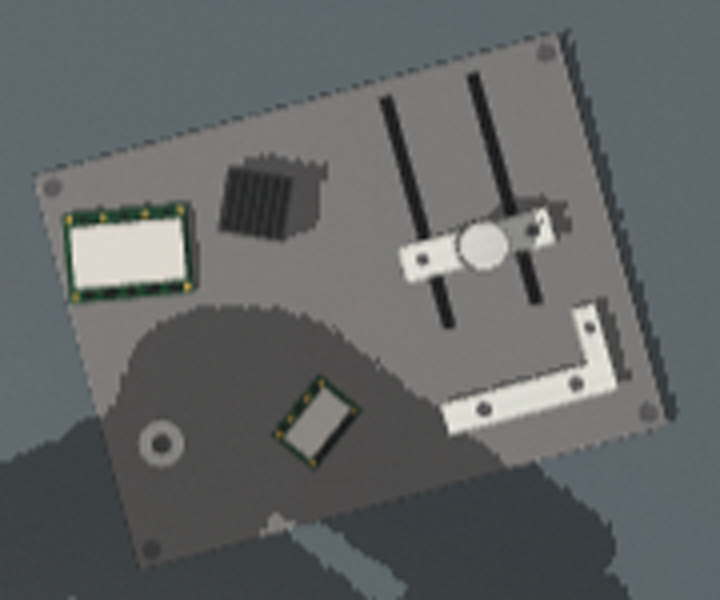

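View pics/sidec.png

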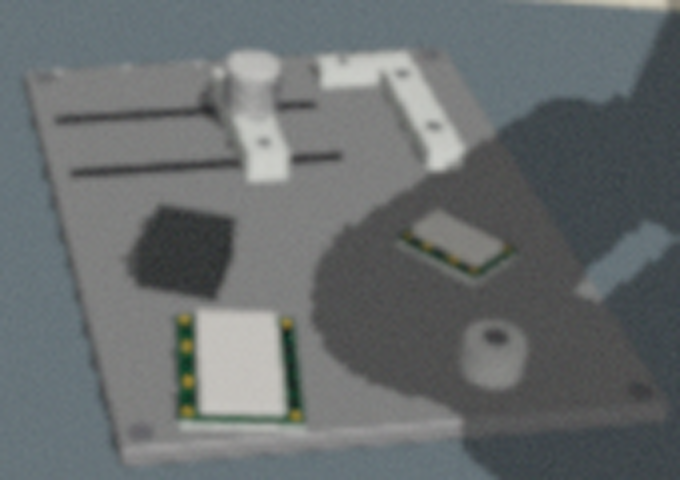

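Crops: the plate's corners in the top crop are (36,175), (562,33), (665,420) and (143,567). The module's board corners are (65,210), (185,203), (193,290) and (75,300), and the knob is at (483,246). The side crop shows the same layout. The vice's +y runs left in the top image and its +x runs up.

```bash
cat >h.py <<'E'
import numpy as np
from scipy.optimize import least_squares
C={n:dict(np.load(n+".npz")) for n in("top","side")}
off={"top":(280,160),"side":(305,155)}
def full(n,p): return (np.array(p,float)+.5)/4-.5+off[n]
def ray(n,uv):
    c=C[n];M=c["cam_to_world"];d=M[:3,:3]@[(uv[0]-c["cx"])/c["fx"],(uv[1]-c["cy"])/c["fy"],1];return M[:3,3],d
def proj(n,P):
    c=C[n];M=c["cam_to_world"];q=(np.asarray(P)-M[:3,3])@M[:3,:3];return np.stack([c["fx"]*q[:,0]/q[:,2]+c["cx"],c["fy"]*q[:,1]/q[:,2]+c["cy"]],1)
def at(n,uv,z):
    o,d=ray(n,uv);return o+d*(z-o[2])/d[2]
def tri(a,b):
    A=[];B=[]
    for n,uv in(("top",a),("side",b)):
        o,d=ray(n,uv);d=d/np.linalg.norm(d);Q=np.eye(3)-np.outer(d,d);A.append(Q);B.append(Q@o)
    return np.linalg.lstsq(np.vstack(A),np.hstack(B),rcond=None)[0]
def R(a): return np.array([[np.cos(a),-np.sin(a)],[np.sin(a),np.cos(a)]])
E
python3 - <<'E'
from h import *
V=np.array([(152,225),(152,-30),(-38,-30),(-38,225)])/1e3
T=full("top",[(36,175),(562,33),(665,420),(143,567)]);S=full("side",[(123,446),(28,74),(440,50),(664,406)])
def pts(p): return np.c_[V@R(p[2]).T+p[:2],np.full(4,p[3])]
# initial from top
W=np.array([at("top",u,.008)[:2] for u in T]);e=W[0]-W[1]
a=np.arctan2(e[1],e[0])-np.pi/2
r=least_squares(lambda p:np.r_[(proj("top",pts(p))-T).ravel(),(proj("side",pts(p))-S).ravel()],[*(W.mean(0)-R(a)@V.mean(0)),a,.008])
r2=least_squares(lambda p:(proj("top",pts([*p,.008]))-T).ravel(),[*r.x[:3]])
print(r.x,np.round(r.fun,1)); print("toponly",r2.x,np.round(r2.fun,1))
p=r2.x; inv=lambda w:(np.asarray(w)[:2]-p[:2])@R(p[2])
for n,a,b in(("knobtop",(483,246),(253,66)),("heat c",(255,203),(190,243)),("mag top",(161,443),(495,337)),("mod can c",(129,254),(240,360)),("small can c",(317,423),(459,237))):
    w=tri(full("top",a),full("side",b));print(n,w.round(4),"vice mm",(inv(w)*1e3).round(1))
pr=lambda n,a,z:print(n,(inv(at("top",full("top",a),z))*1e3).round(1), at("top",full("top",a),z).round(4))
for m in[(65,210),(185,203),(193,290),(75,300)]: pr("modcorner",m,.012)
pr("mod c",(129.5,251),.012);pr("modcan",(129,254),.016)
pr("knob",(483,246),.042)
for m in[(228,167),(292,176),(286,241),(219,232)]: pr("heat",m,.026)
for m in[(321,377),(359,410),(314,467),(275,434)]: pr("small",m,.012)
pr("mag",(161,443),.022)
for m in[(441,405),(583,365),(573,310)]: pr("bars inner",m,.017)
E
```

```text
[ 0.49299595 -0.15953303  0.29137344  0.00708584] [ 0.1 -0.5 -0.1 -0.6  1.6  0.9 -0.2  0.1 -0.8  1.4 -0.9 -0.4  0.6 -0.4
  0.9  0.1]
toponly [ 0.49311547 -0.1588535   0.29254815] [-0.4 -0.4 -0.5 -0.7  1.4  0.9 -0.5  0.2]
knobtop [ 0.5461 -0.1047  0.0423] vice mm [66.3 36.5]
heat c [ 0.5619 -0.0026  0.0226] vice mm [111.  129.8]
mag top [0.4518 0.0378 0.0236] vice mm [ 17.2 200.2]
mod can c [0.5378 0.055  0.0155] vice mm [104.5 191.8]
small can c [ 0.4619 -0.0339  0.0157] vice mm [  6.2 128.6]
modcorner [131.6 215.5] [0.557  0.0854 0.012 ]
modcorner [120.1 160.7] [0.5617 0.0296 0.012 ]
modcorner [ 80.1 167.7] [0.5214 0.0248 0.012 ]
modcorner [ 90.  221.9] [0.5153 0.0796 0.012 ]
mod c [105.3 191.5] [0.5387 0.0548 0.012 ]
modcan [104.1 191.9] [0.5374 0.0549 0.016 ]
knob [66.  36.6] [ 0.5457 -0.1048  0.042 ]
heat [130.7 137.4] [0.5787 0.0104 0.026 ]
heat [119.  110.1] [ 0.5753 -0.0191  0.026 ]
heat [ 91.  120.7] [ 0.5455 -0.0171  0.026 ]
heat [103.  149.2] [0.5488 0.0137 0.026 ]
small [ 25.7 121. ] [ 0.4828 -0.0356  0.012 ]
small [  6.3 108.1] [ 0.468  -0.0535  0.012 ]
small [-13.5 135.2] [ 0.4412 -0.0333  0.012 ]
small [  5.8 148.6] [ 0.4559 -0.0149  0.012 ]
mag [ 16.7 200.3] [0.4513 0.0378 0.022 ]
bars inner [-0.8 71.4] [ 0.4718 -0.0907  0.017 ]
bars inner [-0.2  3.4] [ 0.492  -0.1556  0.017 ]
bars inner [25.4  1. ] [ 0.5171 -0.1506  0.017 ]
```

Emit:
move_arm(
  targets=[
    [[-0.04,-0.035,0],0],
    [[-0.04,-0.035,0],0],
    [[-0.04,-0.035,0],0],
    [[-0.04,-0.035,0],0],
    [[-0.04,-0.035,0],0],
    [[-0.04,-0.035,0],0],
    [[-0.04,-0.035,0],0],
    [[-0.04,-0.035,0],0],
    [[-0.04,-0.035,0],0],
    [[-0.04,-0.035,0],0],
  ],
  claw=0,
)

```text
time_s: 1.35
ee_pos: [0.4468, 0.022, 0.2449]
tool_rot: [-0.0, 0.204, 0.979, 0.0]
force: [-0.3, 0.9, -0.2]
grip_width: 0.0001
finger_force: 0.0
```

Emit:
move_arm(
  targets=[
    [[0,0,0],-0.176],
    [[0,0,0],-0.176],
    [[0,0,0],-0.176],
    [[0,0,0],-0.176],
    [[0,0,0],0],
  ],
)

```text
time_s: 1.98
ee_pos: [0.4463, 0.0236, 0.2448]
tool_rot: [-0.0, -0.145, 0.989, 0.0]
force: [0.9, 0.1, -0.7]
grip_width: 0.0003
finger_force: 0.0
```

```bash
cat >>h.py <<'E'
O=np.array([.4927,-.1574]);YAW=.2925
def where(s):
    w,x,y,z=s["tool_rot"];ty=np.arctan2(w*w-x*x+y*y-z*z,2*(x*y-w*z))  # world angle of tool y
    return (s["ee_pos"][:2]-O)@R(YAW)*1e3, s["ee_pos"][2]*1e3, ty-np.pi/2-YAW, ty
def go(s,vx,vy,z):
    """shift in tool axes (mm) to vice-frame point (mm) and world height (mm)"""
    v,h,a,ty=where(s);d=R(YAW)@(np.array([vx,vy])-v);Y=np.array([np.cos(ty),np.sin(ty)]);X=np.array([-Y[1],Y[0]])
    print("vice",v.round(1),"z",round(h,1),"yaw rel",round(a,3),"F",s["force"].round(1),"t",s["time_s"],"w",round(s["grip_width"],4)); print("shift tool mm",(X@d).round(1),(Y@d).round(1),round(h-z,1))
E
python3 -c "
from h import *
from plant import env
go(env.sense(),32,35,42)"
```

```text
vice [  7.8 186.7] z 244.8 yaw rel -0.001 F [ 0.9  0.1 -0.7] t 1.975 w 0.0003
shift tool mm -24.4 -151.7 202.8
```

Emit:
move_arm(
  targets=[
    [[-0.008,-0.05,0.02],0],
    [[-0.008,-0.05,0.03],0],
    [[-0.0084,-0.0517,0.03],0],
    [[0,0,0.05],0],
    [[0,0,0.04],0],
    [[0,0,0.0328],0],
    [[0,0,0],0],
    [[0,0,0],0],
  ],
)

```text
time_s: 2.98
ee_pos: [0.5147, -0.1148, 0.0438]
tool_rot: [0.001, -0.146, 0.989, -0.0]
force: [-0.2, -0.2, 1.0]
grip_width: 0.0001
finger_force: 0.0
```

```bash
python3 -c "
from h import *
from plant import env
import cv2
go(env.sense(),71,35,42)
c=env.read_camera('side');cv2.imwrite('pics/s1.png',cv2.resize(c['img'][130:290,280:500,::-1],None,fx=3.5,fy=3.5))"
```

```text
vice [33.4 34.5] z 43.8 yaw rel -0.0 F [-0.2 -0.2  1. ] t 2.975 w 0.0001
shift tool mm -37.6 0.5 1.8
```

View pics/s1.png

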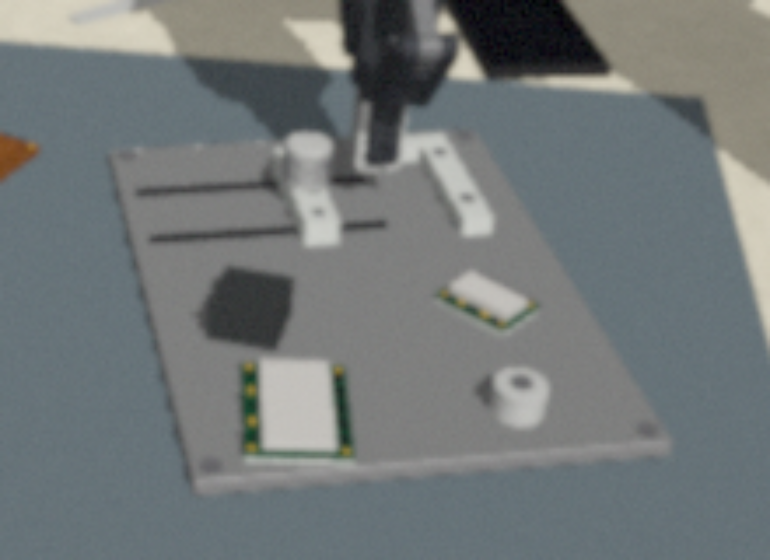

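The fingers (tip at about (385,160)) stand between the knob (310,155) and the fixed jaw, as planned. Next I push the jaw open.

Emit:
move_arm(
  targets=[
    [[-0.005,0,0.001],0],
    [[-0.005,0,0],0],
    [[-0.005,0,0],0],
    [[-0.005,0,0],0],
    [[-0.005,0,0],0],
    [[-0.005,0,0],0],
    [[-0.005,0,0],0],
    [[-0.001,0,0],0],
    [[0,0,0],0],
    [[0,0,0],0],
  ],
)

```text
time_s: 4.28
ee_pos: [0.5485, -0.104, 0.0414]
tool_rot: [0.0, -0.146, 0.989, 0.0]
force: [-0.2, 0.0, 1.5]
grip_width: 0.0
finger_force: 0.2
```

```bash
python3 -c "
from h import *
from plant import env
go(env.sense(),104.5,190.5,42)"
```

```text
vice [68.9 35. ] z 41.4 yaw rel 0.001 F [-0.2  0.   1.5] t 4.275 w 0.0
shift tool mm -35.7 155.5 -0.6
```

Emit:
move_arm(
  targets=[
    [[0.006,0,0],0],
    [[0,0,-0.05],0],
    [[-0.0217,0.055,0],0],
    [[-0.01,0.055,0],0],
    [[-0.01,0.0455,0],0],
    [[0,0,0],0.095],
    [[0,0,0],0.095],
    [[0,0,0.045],0],
    [[0,0,0],0],
    [[0,0,0],0],
  ],
  claw=0.02,
)

```text
time_s: 5.52
ee_pos: [0.5379, 0.055, 0.0474]
tool_rot: [0.0, -0.052, 0.999, 0.0]
force: [0.6, 0.9, -0.5]
grip_width: 0.0199
finger_force: 0.0
```

```bash
python3 -c "
from h import *
from plant import env
import cv2
go(env.sense(),104.5,190.5,32)
a=env.read_camera('side')['img'][130:290,280:500,::-1];b=env.read_camera('top')['img'][150:310,260:460,::-1]
im=np.vstack([cv2.resize(a,(400,291)),cv2.resize(b,(400,300) )]) if 0 else np.hstack([cv2.resize(a,(420,305),interpolation=2),cv2.resize(b,(380,305),interpolation=2)])
cv2.imwrite('pics/s2.png',im)"
```

```text
vice [104.5 190.4] z 47.4 yaw rel -0.189 F [ 0.6  0.9 -0.5] t 5.525 w 0.0199
shift tool mm 0.0 0.1 15.4
```

View pics/s2.png

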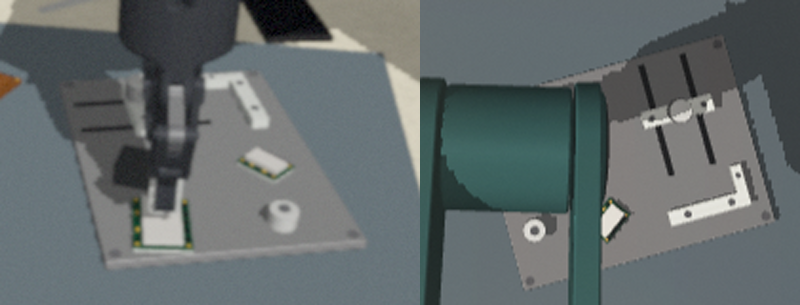

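The jaw is open and the fingers are over the module. The top view is hidden by the arm. Next I descend gently to contact.

Emit:
move_arm(
  targets=[
    [[0,0,0.008],0],
    [[0,0,0.006],0],
    [[0,0,0.001],0],
    [[0,0,0.001],0],
    [[0,0,0],0],
    [[0,0,0],0],
  ],
)

```text
time_s: 6.38
ee_pos: [0.5379, 0.055, 0.0322]
tool_rot: [0.001, -0.052, 0.999, -0.0]
force: [-2.1, 0.4, 8.0]
grip_width: 0.0207
finger_force: 4.2
```

Emit:
move_arm(
  targets=[
    [[0,0,0],-0.047],
    [[0,0,0],-0.047],
    [[0,0,0],-0.047],
    [[0,0,0],-0.047],
    [[0.005,0,0],0],
    [[0.005,0,0],0],
    [[0.005,0,0],0],
    [[0.005,0,0],0],
    [[0,0,0],0],
  ],
)

```text
time_s: 7.5
ee_pos: [0.5197, 0.0493, 0.0322]
tool_rot: [0.002, -0.145, 0.989, -0.0]
force: [0.6, 0.2, 7.1]
grip_width: 0.0203
finger_force: 3.3
```

```bash
python3 -c "
from h import *
from plant import env
import cv2
go(env.sense(),59,190,32)
a=env.read_camera('side');np.savez('s3.npz',**a)
cv2.imwrite('pics/s3.png',cv2.resize(a['img'][170:270,310:480,::-1],None,fx=4,fy=4,interpolation=2))"
```

```text
vice [ 85.4 190.1] z 32.2 yaw rel -0.002 F [0.6 0.2 7.1] t 7.5 w 0.0203
shift tool mm 26.4 -0.2 0.2
```

View pics/s3.png

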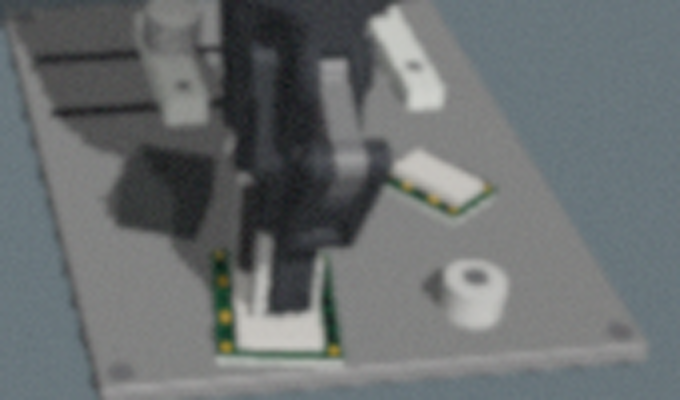

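The module has followed and turned square. Its near edge runs from about (217,353) to (341,355) in the crop, parallel to the plate's edge. I'll check those points numerically.

```bash
python3 -c "
from h import *
for m in[(217,353),(341,355)]:
    w=at('side',(np.array(m)+.5)/4-.5+[310,170],.012);print(((w[:2]-O)@R(YAW)*1e3).round(1))
for m in[(104,392),(645,344)]:
    w=at('side',(np.array(m)+.5)/4-.5+[310,170],.008);print(((w[:2]-O)@R(YAW)*1e3).round(1))"
```

```text
[110.8 213.8]
[ 69.8 220.1]
[150.8 224.1]
[-37.  222.7]
```

Emit:
move_arm(
  targets=[
    [[0.005,0,0],0],
    [[0.005,0,0],0],
    [[0.005,0,0],0],
    [[0.005,0,0],0],
    [[0.005,0,0],0],
    [[0.001,0,0],0],
    [[0,-0.005,0],0],
    [[0,-0.005,0],0],
    [[0,-0.005,0],0],
    [[0,-0.005,0],0],
  ],
)

```text
time_s: 8.8
ee_pos: [0.5001, 0.0236, 0.0322]
tool_rot: [0.001, -0.145, 0.989, 0.001]
force: [-1.0, 3.0, 7.9]
grip_width: 0.0201
finger_force: 4.2
```

My reading of that picture was wrong. The numbers say the module is still turned by about -0.15 rad, so it translated but slipped in rotation. I'll re-press with wider fingertips to turn it.

Emit:
move_arm(
  targets=[
    [[0,0,-0.01],0],
    [[0,0,0],0.075],
    [[0,0,0],0.075],
    [[0,0,0],0],
    [[0,0,0.006],0],
    [[0,0,0.002],0],
    [[0,0,0],0],
    [[0,0,0],0],
  ],
  claw=0.04,
)

```text
time_s: 9.8
ee_pos: [0.4992, 0.0227, 0.0325]
tool_rot: [-0.0, -0.071, 0.998, 0.0]
force: [-0.5, 0.1, -0.5]
grip_width: 0.0401
finger_force: 0.0
```

Emit:
move_arm(
  targets=[
    [[0,0,0.001],0],
    [[0,0,0.001],0],
    [[0,0,0.001],0],
    [[0,0,0],0],
    [[0,0,0],0],
  ],
)

```text
time_s: 10.42
ee_pos: [0.4994, 0.0227, 0.0305]
tool_rot: [0.0, -0.071, 0.998, -0.0]
force: [-2.4, 0.5, 5.6]
grip_width: 0.04
finger_force: 2.7
```

Emit:
move_arm(
  targets=[
    [[0,0,0.0003],-0.03],
    [[0,0,0],-0.03],
    [[0,0,0],-0.03],
    [[0,0,0],-0.03],
    [[0,0,0],-0.03],
    [[0,0,0],0],
    [[0,0,0],0],
  ],
)

```text
time_s: 11.3
ee_pos: [0.5004, 0.0227, 0.0305]
tool_rot: [0.002, -0.145, 0.989, -0.0]
force: [0.5, -0.1, 5.3]
grip_width: 0.0402
finger_force: 2.7
```

```bash
python3 -c "
from h import *
from plant import env
import cv2
go(env.sense(),59,190,32)
a=env.read_camera('side');np.savez('s4.npz',**a)
cv2.imwrite('pics/s4.png',cv2.resize(a['img'][160:260,310:480,::-1],None,fx=4,fy=4,interpolation=2))"
```

```text
vice [ 59.3 170.2] z 30.5 yaw rel -0.001 F [ 0.5 -0.1  5.3] t 11.3 w 0.0402
shift tool mm 0.4 19.8 -1.5
```

View pics/s4.png

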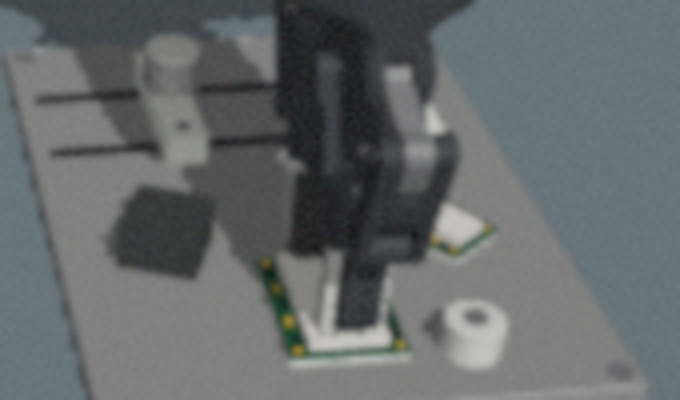

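```bash
cat >>h.py <<'E'
def sv(pts,off,z,n="side"):
    for m in pts:
        w=at(n,(np.array(m)+.5)/4-.5+off,z);print(((w[:2]-O)@R(YAW)*1e3).round(1))
E
python3 -c "
from h import *
sv([(290,364),(410,357)],[310,160],.008)
sv([(261,259),(288,355)],[310,160],.012)
sv([(480,327),(122,225)],[310,160],.020)"
```

```text
[ 81.1 197. ]
[ 38.7 198.4]
[ 78.1 140.4]
[ 82.2 196.9]
[ 15.6 199.8]
[127.5 123.8]
```

Emit:
move_arm(
  targets=[
    [[0,-0.006,0],0],
    [[0,-0.006,0],0],
    [[0,-0.006,0],0],
    [[0,-0.006,0],0],
    [[0,-0.006,0],0],
    [[0,-0.006,0],0],
    [[0.001,-0.006,0],0],
    [[0.001,-0.006,0],0],
    [[0.001,-0.006,0],0],
    [[0,-0.006,0],0],
  ],
)

```text
time_s: 12.6
ee_pos: [0.5145, -0.0351, 0.0305]
tool_rot: [0.001, -0.145, 0.989, 0.001]
force: [-0.2, 1.6, 6.4]
grip_width: 0.0402
finger_force: 3.2
```

Emit:
move_arm(
  targets=[
    [[0,-0.006,0],0],
    [[0,-0.006,0],0],
    [[0,-0.006,0],0],
    [[0,-0.006,0],0],
    [[0,-0.006,0],0],
    [[0,-0.006,0],0],
    [[0,0,0],0],
  ],
)

```text
time_s: 13.48
ee_pos: [0.5251, -0.0704, 0.0306]
tool_rot: [0.001, -0.145, 0.989, -0.0]
force: [0.3, -0.2, 5.2]
grip_width: 0.0399
finger_force: 2.8
```

```bash
python3 -c "
from h import *
from plant import env
import cv2
go(env.sense(),24,75,30.5)
a=env.read_camera('side');np.savez('s5.npz',**a)
cv2.imwrite('pics/s5.png',cv2.resize(a['img'][150:250,310:480,::-1],None,fx=4,fy=4,interpolation=2))"
```

```text
vice [56.1 74. ] z 30.6 yaw rel -0.001 F [ 0.3 -0.2  5.2] t 13.475 w 0.0399
shift tool mm 32.1 1.0 0.1
```

View pics/s5.png

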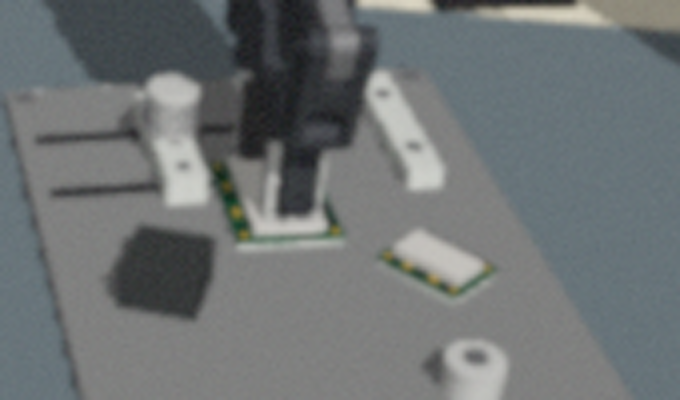

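The module is between the jaws, with its near edge at about (237,249) to (344,243). The small module, heat sink and magnet have not moved. I move on into the corner, then narrow the fingers.

Emit:
move_arm(
  targets=[
    [[0,-0.006,0],0],
    [[0,-0.006,0],0],
    [[0.005,0,0],0],
    [[0.005,0,0],0],
    [[0.005,0,0],0],
    [[0.005,0,0],0],
    [[0.005,0,0],0],
    [[0.003,0,0],0],
    [[0,0,0],0],
    [[0,0,-0.01],0],
  ],
  claw=0.04,
)

```text
time_s: 14.78
ee_pos: [0.4992, -0.0894, 0.0384]
tool_rot: [-0.001, -0.145, 0.989, 0.001]
force: [0.5, -0.4, -1.1]
grip_width: 0.0399
finger_force: 0.0
```

Emit:
move_arm(
  targets=[
    [[0,0,0],0],
    [[0,0,0],0],
    [[0,0,0.006],0],
    [[0,0,0.001],0],
    [[0,0,0.0008],0],
    [[0,0,0],0],
    [[0,0,0],0],
  ],
  claw=0.018,
)

```text
time_s: 15.65
ee_pos: [0.5004, -0.0897, 0.0322]
tool_rot: [-0.0, -0.145, 0.989, 0.0]
force: [-2.5, 1.2, 7.1]
grip_width: 0.0178
finger_force: 3.6
```

```bash
python3 -c "
from h import *
from plant import env
go(env.sense(),21,29,31)"
```

```text
vice [26.9 62.6] z 32.2 yaw rel -0.001 F [-2.5  1.2  7.1] t 15.65 w 0.0178
shift tool mm 5.9 -33.6 1.2
```

Emit:
move_arm(
  targets=[
    [[0.002,-0.005,0],0],
    [[0.002,-0.005,0],0],
    [[0,-0.005,0],0],
    [[0,-0.005,0],0],
    [[0,-0.005,0],0],
    [[0,-0.005,0],0],
    [[0,-0.001,0],0],
    [[0,0,0],0],
  ],
)

```text
time_s: 16.65
ee_pos: [0.5063, -0.1202, 0.0322]
tool_rot: [0.001, -0.145, 0.989, 0.0]
force: [-0.5, 1.3, 6.0]
grip_width: 0.0179
finger_force: 2.9
```

Emit:
move_arm(
  targets=[
    [[0.002,0,0],0],
    [[0.002,0,0],0],
    [[0.002,0,0],0],
    [[0.001,0,0],0],
    [[0,0,0],0],
  ],
)

```text
time_s: 17.27
ee_pos: [0.4998, -0.1228, 0.0322]
tool_rot: [0.001, -0.145, 0.989, -0.001]
force: [2.5, 0.7, 5.2]
grip_width: 0.0178
finger_force: 2.7
```

Emit:
move_arm(
  targets=[
    [[0,-0.002,0],0],
    [[0,-0.002,0],0],
    [[0,-0.002,0],0],
    [[0,-0.001,0],0],
    [[0,0,0],0],
  ],
)

```text
time_s: 17.9
ee_pos: [0.5007, -0.1279, 0.0321]
tool_rot: [0.0, -0.145, 0.989, 0.002]
force: [-0.8, 5.1, 8.7]
grip_width: 0.0183
finger_force: 4.5
```

```bash
python3 -c "
from h import *
from plant import env
go(env.sense(),21,29,31)"
```

```text
vice [16.2 26. ] z 32.1 yaw rel -0.001 F [-0.8  5.1  8.7] t 17.9 w 0.0183
shift tool mm -4.8 3.0 1.1
```

Emit:
move_arm(
  targets=[
    [[0,0,-0.04],0],
    [[0,0,-0.05],0],
    [[0,0.06,0],0],
    [[0,0.06,0],0],
    [[0,0.06,0],0],
    [[0,0,0],0],
    [[0,0,0],0],
  ],
)

```text
time_s: 18.77
ee_pos: [0.4486, 0.0428, 0.1206]
tool_rot: [-0.001, -0.145, 0.989, -0.0]
force: [-0.1, -0.0, -1.1]
grip_width: 0.0181
finger_force: 0.0
```

```bash
python3 -c "
from h import *
from plant import env
import cv2
b=env.read_camera('top');a=env.read_camera('side');np.savez('t6.npz',**b)
cv2.imwrite('pics/s6.png',np.hstack([cv2.resize(b['img'][200:280,360:460,::-1],None,fx=4,fy=4,interpolation=2),cv2.resize(a['img'][150:230,360:460,::-1],None,fx=4,fy=4,interpolation=2)]))"
```

```text
(no output)
```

View pics/s6.png

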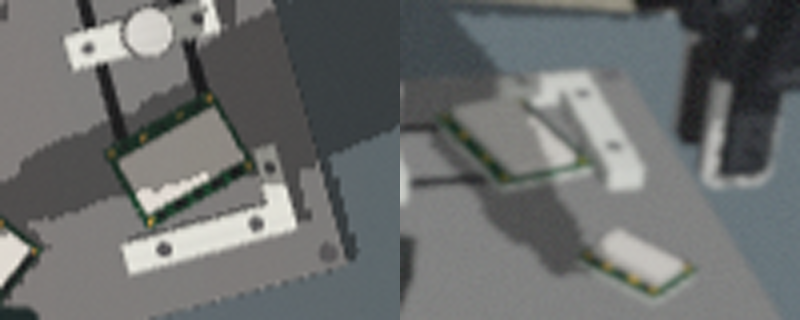

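The module is turned counter-clockwise by about 15° (crop corners (108,153), (211,95), (253,163), (150,222)). Its right-hand end is resting on the tip of the side stop. I'll work out the pose.

```bash
python3 -c "
from h import *
sv([(108,153),(211,95),(253,163),(150,222)],[360,200],.012,'top')
sv([(130.5+0,243),(272,207),(285,205)],[360,200],.017,'top')
sv([(149,32)],[360,200],.042,'top')
from plant import env
go(env.sense(),21,29,31)"
```

```text
[41.2 63.8]
[54.5 10.5]
[19.1  0.2]
[ 5.3 53.6]
[-1.  65.4]
[-2.2 -1.9]
[-2.8 -7.9]
[91.  34.6]
vice [ 15.9 203.5] z 120.9 yaw rel -0.003 F [-0.4 -0.1 -0. ] t 18.875 w 0.018
shift tool mm -5.6 -174.4 89.9
```

The module touched the side stop first, and the sideways drag then turned it. I'll re-press wide, back it off the stop, turn it square, bring it to the fixed jaw first and only then slide it to the stop.

Emit:
move_arm(
  targets=[
    [[-0.005,-0.057,0],0],
    [[-0.005,-0.057,0],0],
    [[-0.005,-0.0565,0],0],
    [[0,0,0.04],-0.13],
    [[0,0,0.04],-0.13],
    [[0,0,0.005],0],
    [[0,0,0.003],0],
    [[0,0,0.001],0],
    [[0,0,0],0],
    [[0,0,0],0],
  ],
  claw=0.04,
)

```text
time_s: 20.12
ee_pos: [0.5132, -0.1159, 0.0335]
tool_rot: [0.001, -0.272, 0.962, -0.001]
force: [-0.0, -0.0, -0.8]
grip_width: 0.04
finger_force: 0.0
```

```bash
python3 -c "
from h import *
from plant import env
go(env.sense(),31,33,30.5)"
```

```text
vice [31.6 33.9] z 33.5 yaw rel 0.259 F [-0.  -0.  -0.8] t 20.125 w 0.04
shift tool mm 0.8 -0.7 3.0
```

Emit:
move_arm(
  targets=[
    [[0,0,0.0015],0],
    [[0,0,0.001],0],
    [[0,0,0.0008],0],
    [[0,0,0],0],
    [[0,0,0],0],
  ],
)

```text
time_s: 20.75
ee_pos: [0.5127, -0.1158, 0.0305]
tool_rot: [0.0, -0.272, 0.962, -0.0]
force: [-3.7, 0.5, 7.5]
grip_width: 0.0397
finger_force: 3.8
```

Emit:
move_arm(
  targets=[
    [[-0.001,0.004,0],0],
    [[-0.001,0.004,0],0],
    [[-0.001,0.004,0],0],
    [[0,0.002,0],0.03],
    [[0,0,0],0.05],
    [[0,0,0],0.05],
    [[0,0,0],0.05],
    [[0,0,0],0.05],
    [[0,0,0],0.05],
    [[0,0,0],0],
  ],
)

```text
time_s: 22.0
ee_pos: [0.5088, -0.1024, 0.0305]
tool_rot: [0.001, -0.135, 0.991, -0.0]
force: [-1.4, -0.5, 6.1]
grip_width: 0.0403
finger_force: 3.3
```

```bash
python3 -c "
from h import *
from plant import env
go(env.sense(),23,44,30.5)"
```

```text
vice [31.3 48. ] z 30.5 yaw rel -0.022 F [-1.4 -0.5  6.1] t 22.0 w 0.0403
shift tool mm 8.2 -4.2 0.0
```

Emit:
move_arm(
  targets=[
    [[0.003,0,0],0],
    [[0.003,0,0],0],
    [[0.003,-0.002,0],-0.011],
    [[0.002,-0.002,0],-0.011],
    [[0.001,0,0],0],
    [[0.001,0,0],0],
    [[0.001,0,0],0],
    [[0,0,0],0],
  ],
)

```text
time_s: 23.0
ee_pos: [0.4973, -0.1098, 0.0305]
tool_rot: [0.002, -0.146, 0.989, -0.0]
force: [2.6, 1.4, 5.1]
grip_width: 0.0398
finger_force: 2.7
```

```bash
cat >>h.py <<'E'
import cv2
def fit(name="top"):
    """module pose from the green board rim in the top view: rectangle over mask of (green or inside)"""
    from plant import env
    im=env.read_camera(name)["img"].astype(int);r,g,b=im[...,0],im[...,1],im[...,2]
    m=(g-r>12)&(g-b>3)&(g<130)
    ys,xs=np.nonzero(m);out=[]
    for x,y in zip(xs,ys):
        w=at(name,(x,y),.012);v=(w[:2]-O)@R(YAW)*1e3
        if -15<v[0]<80 and -15<v[1]<100 :out.append(v)
    out=np.array(out,np.float32);print(len(out))
    if len(out)>9: print(cv2.minAreaRect(out),out.min(0),out.max(0))
E
python3 -c "
from h import *
from plant import env
go(env.sense(),21,46,30.5)
fit('side');fit('top')"
```

```text
vice [18.1 44.3] z 30.5 yaw rel 0.001 F [2.6 1.4 5.1] t 23.0 w 0.0398
shift tool mm -2.9 1.7 0.0
50
((33.5239143371582, 53.12548828125), (28.465538024902344, 61.74342727661133), 36.28797149658203) [ 4.80793  21.283533] [43.913784 70.34065 ]
161
((14.49975872039795, 29.379301071166992), (56.487876892089844, 87.03736877441406), 1.6869207620620728) [-14.753542 -14.514413] [42.22587 73.60417]
```

Emit:
move_arm(
  targets=[
    [[0,0,-0.01],0],
    [[-0.002,0.0045,0],0],
    [[0,0,0],0],
    [[0,0,0.006],0],
    [[0,0,0.002],0],
    [[0,0,0.001],0],
    [[0,0,0],0],
    [[0,0,0],0],
  ],
  claw=0.028,
)

```text
time_s: 24.1
ee_pos: [0.4959, -0.1051, 0.0317]
tool_rot: [-0.0, -0.146, 0.989, 0.0]
force: [-4.2, 1.2, 12.1]
grip_width: 0.0279
finger_force: 5.8
```

Emit:
move_arm(
  targets=[
    [[0.001,0,-0.0005],0],
    [[0,-0.003,0],0],
    [[0,-0.003,0],0],
    [[0,-0.003,0],0],
    [[0,-0.003,0],0],
    [[0,-0.002,0],0],
    [[0,-0.001,0],0],
    [[0,0,0],0],
  ],
)

```text
time_s: 25.1
ee_pos: [0.5, -0.1188, 0.0317]
tool_rot: [0.001, -0.146, 0.989, 0.001]
force: [-0.9, 3.6, 7.7]
grip_width: 0.0279
finger_force: 4.0
```

Emit:
move_arm(
  targets=[
    [[0,-0.001,0],0],
    [[0,-0.001,0],0],
    [[0,-0.001,0],0],
    [[0,-0.001,0],0],
    [[0,0,0],0],
  ],
)

```text
time_s: 25.72
ee_pos: [0.5011, -0.1226, 0.0317]
tool_rot: [0.001, -0.146, 0.989, 0.001]
force: [-1.1, 3.8, 8.0]
grip_width: 0.028
finger_force: 4.0
```

```bash
python3 -c "
from h import *
from plant import env
go(env.sense(),21,29,31.7)"
```

```text
vice [18.1 30.9] z 31.7 yaw rel 0.001 F [-1.1  3.8  8. ] t 25.725 w 0.028
shift tool mm -2.9 -1.9 0.0
```

Emit:
move_arm(
  targets=[
    [[0,0,-0.04],0],
    [[0,0,-0.05],0],
    [[0,0.06,0],0],
    [[0,0.06,0],0],
    [[0,0.06,0],0],
    [[0,0,0],0],
  ],
)

```text
time_s: 26.48
ee_pos: [0.4468, 0.0519, 0.1198]
tool_rot: [-0.001, -0.149, 0.989, 0.001]
force: [0.4, -0.6, -0.0]
grip_width: 0.0282
finger_force: 0.0
```

```bash
cat >>h.py <<'E'
def modfit(im,name="top",z0=.012):
    """rigid fit of the green rim (42x58 minus 28x52 can) to greenness in the picture"""
    im=cv2.GaussianBlur(im,(0,0),.6).astype(float);G=(im[...,1]-im[...,0])/(im.sum(2)+30)
    ex,ey=np.meshgrid(np.arange(-26,26.1,1),np.arange(-34,34.1,1));P=np.c_[ex.ravel(),ey.ravel()]
    ax,ay=abs(P[:,0]),abs(P[:,1]);rim=(ax<20.5)&(ay<28.5)&((ax>15)|(ay>26.5));out=(ax>22.5)|(ay>30.5);can=(ax<12.5)&(ay<24.5)
    def cost(p):
        q=P@R(p[2]).T+p[:2];W=np.c_[q/1e3@R(YAW).T+O,np.where(can,z0+.004,z0)];u=proj(name,W)
        g=cv2.remap(G.astype(np.float32),u[:,0].astype(np.float32).reshape(-1,1),u[:,1].astype(np.float32).reshape(-1,1),1).ravel()
        return -(g[rim].mean()-.6*g[out].mean()-.4*g[can].mean())
    from scipy.optimize import brute,fmin
    return brute(cost,(slice(14,36,2),slice(22,48,2),slice(-.3,.31,.06)),finish=fmin,full_output=True)[:2]
E
python3 -c "
from h import *
from plant import env
print('check old',modfit(np.load('t6.npz')['img']))
for n in('top','side'):
    b=env.read_camera(n);np.savez(n+'7.npz',**b);print(n,modfit(b['img'],n))
go(env.sense(),21,29,31)"
```

```text
check old (array([29.43129831, 32.66579663,  0.25684305]), np.float64(-0.06652608513832092))
top (array([2.14966544e+01, 2.91981899e+01, 3.84297256e-04]), np.float64(-0.06754831224679947))
side (array([2.19216578e+01, 3.05490154e+01, 1.34416327e-04]), np.float64(-0.02844981662929058))
vice [ 16.9 210.4] z 120.2 yaw rel 0.002 F [0.7 0.2 0.2] t 26.575 w 0.0279
shift tool mm -3.7 -181.4 89.2
```

The fit to the top view puts the module at (21.5, 29.2) mm with 0.000 rad yaw. One more light nudge will make sure it is fully home on both faces.

Emit:
move_arm(
  targets=[
    [[-0.002,-0.059,0],0],
    [[-0.002,-0.059,0],0],
    [[-0.001,-0.0595,0],0],
    [[0,0,0.045],0],
    [[0,0,0.036],0],
    [[0,0,0.005],0],
    [[0,0,0.0015],0],
    [[0,0,0.0005],0],
    [[0,0,0],0],
    [[0,0,0],0],
  ],
)

```text
time_s: 27.82
ee_pos: [0.505, -0.1197, 0.0334]
tool_rot: [0.001, -0.146, 0.989, -0.0]
force: [0.6, -0.3, -0.8]
grip_width: 0.0279
finger_force: 0.0
```

Emit:
move_arm(
  targets=[
    [[0,0,0.001],0],
    [[0,0,0.001],0],
    [[0,0,0.0004],0],
    [[0,0,0],0],
    [[0,0,0],0],
  ],
)

```text
time_s: 28.45
ee_pos: [0.5048, -0.1197, 0.0317]
tool_rot: [0.0, -0.146, 0.989, -0.0]
force: [-2.0, 1.0, 7.4]
grip_width: 0.0279
finger_force: 3.9
```

Emit:
move_arm(
  targets=[
    [[0.001,0,0],0],
    [[0.001,0,0],0],
    [[0.001,0,0],0],
    [[0,0,0],0],
  ],
)

```text
time_s: 28.95
ee_pos: [0.5035, -0.1206, 0.0317]
tool_rot: [0.002, -0.146, 0.989, -0.0]
force: [2.5, 2.0, 5.9]
grip_width: 0.0281
finger_force: 2.7
```

Emit:
move_arm(
  targets=[
    [[0,-0.001,0],0],
    [[0,-0.001,0],0],
    [[0,-0.001,0],0],
    [[0,-0.001,0],0],
    [[0,0,0],0],
  ],
)

```text
time_s: 29.58
ee_pos: [0.5037, -0.1234, 0.0317]
tool_rot: [0.001, -0.146, 0.989, 0.001]
force: [-0.6, 4.8, 9.0]
grip_width: 0.0281
finger_force: 4.2
```

```bash
python3 -c "
from h import *
from plant import env
go(env.sense(),21,29,31)"
```

```text
vice [20.3 29.4] z 31.7 yaw rel 0.001 F [-0.6  4.8  9. ] t 29.575 w 0.0281
shift tool mm -0.7 -0.4 0.7
```

Emit:
move_arm(
  targets=[
    [[0,0,-0.04],0],
    [[0,0,-0.05],0],
    [[-0.02,0.06,0],0],
    [[-0.02,0.06,0],0],
    [[-0.02,0.06,0],0],
    [[0,0,0],0],
  ],
  claw=0,
)

```text
time_s: 30.32
ee_pos: [0.5074, 0.0668, 0.1196]
tool_rot: [-0.001, -0.15, 0.989, 0.0]
force: [0.9, -0.4, 1.1]
grip_width: 0.0002
finger_force: 0.0
```

```bash
python3 -c "
from h import *
from plant import env
for n in('top','side'):
    b=env.read_camera(n);print(n,modfit(b['img'],n))
go(env.sense(),121,35,42)"
```

```text
top (array([2.14029965e+01, 2.92461031e+01, 2.44213844e-04]), np.float64(-0.07695743441581726))
side (array([22.46678207, 31.94402542,  0.06173476]), np.float64(-0.022800959646701813))
vice [ 78.  206.8] z 119.6 yaw rel 0.003 F [-0.2  0.6 -0.1] t 30.425 w 0.0002
shift tool mm -42.5 -172.0 77.6
```

The top fit is unchanged at (21.4, 29.2) mm, yaw 0, so the module is home. Next I close the jaw.

Emit:
move_arm(
  targets=[
    [[-0.015,-0.057,0],0],
    [[-0.015,-0.057,0],0],
    [[-0.0125,-0.058,0],0],
    [[0,0,0],0],
    [[0,0,0.04],0],
    [[0,0,0.0375],0],
    [[0,0,0],0],
    [[0,0,0],0],
  ],
)

```text
time_s: 31.42
ee_pos: [0.599, -0.09, 0.0441]
tool_rot: [0.001, -0.146, 0.989, -0.0]
force: [0.4, 1.2, -0.1]
grip_width: -0.0001
finger_force: 0.0
```

```bash
python3 -c "
from h import *
from plant import env
go(env.sense(),72,35,42)"
```

```text
vice [121.3  33.8] z 44.1 yaw rel -0.0 F [ 0.4  1.2 -0.1] t 31.425 w -0.0001
shift tool mm 49.3 1.2 2.1
```

Emit:
move_arm(
  targets=[
    [[0.005,0.001,0.002],0],
    [[0.005,0,0],0],
    [[0.005,0,0],0],
    [[0.005,0,0],0],
    [[0.005,0,0],0],
    [[0.005,0,0],0],
    [[0.005,0,0],0],
    [[0.005,0,0],0],
    [[0.003,0,0],0],
    [[0,0,0],0],
  ],
)

```text
time_s: 32.67
ee_pos: [0.5564, -0.1009, 0.0404]
tool_rot: [-0.001, -0.146, 0.989, 0.0]
force: [1.1, -0.1, 0.7]
grip_width: -0.0001
finger_force: 0.6
```

Emit:
move_arm(
  targets=[
    [[0.002,0,0],0],
    [[0.001,0,0],0],
    [[0,0,0],0],
  ],
)

```text
time_s: 33.05
ee_pos: [0.554, -0.1017, 0.0404]
tool_rot: [-0.0, -0.146, 0.989, 0.0]
force: [1.7, -0.3, -0.0]
grip_width: -0.0001
finger_force: 1.0
```

Emit:
move_arm(
  targets=[
    [[0.001,0,0],0],
    [[0.001,0,0],0],
    [[0,0,0],0],
  ],
)

```text
time_s: 33.42
ee_pos: [0.5521, -0.1023, 0.0405]
tool_rot: [-0.0, -0.146, 0.989, 0.0]
force: [1.6, 0.1, -1.6]
grip_width: 0.0002
finger_force: 1.1
```

```bash
python3 -c "
from h import *
from plant import env
go(env.sense(),72,35,42)"
```

```text
vice [72.8 35.7] z 40.5 yaw rel 0.001 F [ 1.6  0.1 -1.6] t 33.425 w 0.0002
shift tool mm 0.8 -0.7 -1.5
```

Close to snug. I continue in 1 mm steps until the force rises.

Emit:
move_arm(
  targets=[
    [[0.001,0,0],0],
    [[0,0,0],0],
    [[0,0,0],0],
  ],
)

```text
time_s: 33.8
ee_pos: [0.5512, -0.1025, 0.0406]
tool_rot: [-0.0, -0.146, 0.989, 0.0]
force: [0.9, 0.4, -0.9]
grip_width: 0.0001
finger_force: 1.0
```

Emit:
move_arm(
  targets=[
    [[0.001,0,0],0],
    [[0,0,0],0],
    [[0,0,0],0],
  ],
)

```text
time_s: 34.17
ee_pos: [0.5508, -0.1026, 0.0407]
tool_rot: [0.0, -0.146, 0.989, 0.0]
force: [4.4, 2.0, -2.1]
grip_width: -0.0
finger_force: 2.3
```

Emit:
move_arm(
  targets=[
    [[0.001,0,0],0],
    [[0,0,0],0],
    [[0,0,0],0],
  ],
)

```text
time_s: 34.55
ee_pos: [0.5507, -0.1027, 0.0408]
tool_rot: [0.002, -0.146, 0.989, 0.0]
force: [6.8, 2.1, -3.6]
grip_width: -0.0002
finger_force: 3.6
```

The tool has stopped and the force is rising, so the jaw is snug. I back off and check.

Emit:
move_arm(
  targets=[
    [[-0.005,0,0],0],
    [[-0.01,0,0],0],
    [[0,0,-0.05],0],
    [[0,0,-0.05],0],
    [[0,0.06,0],0],
    [[0,0.06,0],0],
    [[0,0.06,0],0],
    [[0,0,0],0],
    [[0,0,0],0],
  ],
)

```text
time_s: 35.67
ee_pos: [0.512, 0.0732, 0.1409]
tool_rot: [-0.0, -0.146, 0.989, -0.001]
force: [0.5, -0.9, 0.5]
grip_width: -0.0001
finger_force: 0.0
```

```bash
python3 -c "
from h import *
from plant import env
b=env.read_camera('top')['img'];print(modfit(b))
# bright jaw pixels: profile along vice x at y=8..15 (z=.020)
for y in (10,60):
    xs=np.arange(38,72,2);W=np.c_[np.c_[xs,np.full(len(xs),y)]/1e3@R(YAW).T+O,np.full(len(xs),.020)]
    u=proj('top',W).round().astype(int);print(y,list(zip(xs.tolist(),b[u[:,1],u[:,0]].sum(1).tolist())))
go(env.sense(),72,35,42)"
```

```text
(array([1.99827773e+01, 2.95241541e+01, 2.43517877e-04]), np.float64(-0.0558791421353817))
10 [(38, 126), (40, 188), (42, 418), (44, 428), (46, 390), (48, 306), (50, 185), (52, 232), (54, 436), (56, 434), (58, 384), (60, 242), (62, 234), (64, 299), (66, 378), (68, 376), (70, 379)]
60 [(38, 249), (40, 410), (42, 548), (44, 671), (46, 593), (48, 287), (50, 295), (52, 436), (54, 678), (56, 671), (58, 571), (60, 263), (62, 270), (64, 232), (66, 113), (68, 221), (70, 211)]
vice [ 85.  214.6] z 140.8 yaw rel 0.0 F [ 1.1 -0.5 -0.5] t 35.725 w -0.0002
shift tool mm 13.0 -179.6 98.8
```

The jaw face stands at about 41–42 mm. I'll check whether the module's x really shifted during clamping, by fitting both pictures without the jaw side.

```bash
sed -i 's/out=(ax>22.5)|(ay>30.5);/out=((ax>22.5)|(ay>30.5))\&(P[:,0]<14);rim\&=P[:,0]<14;/' h.py; python3 -c "
from h import *
from plant import env
print(modfit(np.load('top7.npz')['img']));b=env.read_camera('top')['img'];print(modfit(b))
# fixed-jaw-to-module rim profile along x at y=50, before and after
for im in(np.load('top7.npz')['img'],b):
  for y in(15,35,50):
    xs=np.arange(-6,14,.5);W=np.c_[np.c_[xs,np.full(len(xs),y)]/1e3@R(YAW).T+O,np.full(len(xs),.012)]
    u=proj('top',W).astype(np.float32);v=cv2.remap(im.sum(2).astype(np.float32),u[:,:1],u[:,1:],1).ravel();print(y,v[::2].astype(int).tolist())
"
```

```text
(array([2.13360246e+01, 2.90508399e+01, 3.84088544e-04]), np.float64(-0.06822928786277771))
(array([2.03955918e+01, 2.95484914e+01, 3.67274633e-05]), np.float64(-0.06285359710454941))
15 [666, 665, 659, 648, 573, 481, 327, 198, 160, 130, 125, 139, 207, 291, 394, 447, 425, 408, 406, 405]
35 [667, 668, 666, 647, 581, 471, 280, 167, 139, 126, 123, 177, 278, 418, 570, 628, 645, 646, 647, 647]
50 [392, 481, 563, 637, 544, 441, 276, 151, 132, 127, 155, 242, 387, 514, 610, 647, 648, 647, 646, 648]
15 [672, 673, 667, 655, 574, 472, 273, 125, 134, 149, 200, 284, 432, 551, 625, 656, 656, 656, 656, 655]
35 [673, 674, 673, 654, 585, 465, 254, 142, 139, 154, 189, 298, 438, 550, 641, 657, 658, 657, 657, 656]
50 [400, 490, 572, 647, 551, 444, 265, 134, 117, 123, 195, 306, 444, 553, 626, 656, 654, 655, 656, 657]
```

The shift was only about 0.5–1 mm, so the module was inside the 2 mm band before clamping and is seated now. Handing in.

```bash
python3 -c "
from plant import env
print(env.hand_in())"
```

```text
the job is handed in; nothing more can be done
None
```

I handed in the job with the large module clamped: it sits square in the fixed corner, the moving jaw is snug against it and the gripper is clear. By my camera fits it was about 1 mm or less off the fixed jaw before clamping, inside the 2 mm band. The small module, heat sink and magnet looked unmoved in the views I had, and the hand-in returned no verdict.

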